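# Hold the spring clip gaping round the edge of the colour chart

### The arm

A 7-joint arm with a two-finger parallel gripper is mounted at the origin on the work surface. World frame = base frame: x ahead of the robot, y to its left, z up, the work surface at z = 0. Lengths are in m, angles in rad, forces in N, time in s.
With the tool pointing down it reaches from about 0.4 to 0.875 m from the base axis. Payload 6.5 kg.
Tool frame: the origin (TCP) lies midway between the tips of the shut fingers; the grasp point (between the pads) lies 19 mm behind it; z points along the fingers, x is the direction in which the jaws open and shut, and the axes are right-handed (so a half turn about z gives the same grasp; the last joint's range is limited). The gripper opens to 88 mm and grips with 3 to 60 N. Pads are 18 mm wide; open, the fingers measure 123 mm over their backs; the gripper's body (75 mm by 187 mm) begins 45 mm behind the grasp point.
Start: joints at [-1.38, 0.536, -0.004, 1.538, 0.003, 1.067, -0.071], TCP at [0.165, 0.629, 0.239] pointing down, gripper open.
Joint ranges: [-2.7, 2.7], [-0.37, 2.16], [-1.27, 1.26], [0.24, 2.4], [-1.31, 4.45], [0.19, 1.91], [-2.76, 2.76]. Speed limits (rad/s): [2.39, 2.39, 3.14, 3.14, 3.14, 3.14, 3.14].

### API

Orientations are given as a unit quaternion [w, x, y, z].
In Python, from bench import manip gives the robot as it stands. The module is installed in compiled form; this text tells all that it offers.
- The arm moves only by the tool jog_arm, never from a script. Its argument "targets" is text: rows parted by semicolons, each of 5 numbers parted by spaces: the closure, from -1 (fully open) to 1 (shut), then the shift along the world's x, y, z in m, then the turn about the world's z in rad. In form: fingers x y z yaw; .... A call has 1 to 12 rows; each row shifts and turns the pose as measured when the row begins; what a row does not reach is not made up. A row lasts 1/10 s, in which the tool goes at most 50 mm and 8.59 degrees, less where a joint would pass 70% of its speed; a pose out of reach is approached as far as the arm can. A call is refused whole if a number of a shift passes 0.05 or a number of a turn 0.15, either way. A call with a gripper value outside its range is refused whole. The fingers move at their own pace and stop on an object; "newtons" is the grip in N (left out, the last holds). Time passes only in rows, so rows that do not move let the fingers close. It gives the time, the measured TCP pose, the force and the opening at its end, in the units of the state.
- manip.sense(): the state, without advancing time (a new reading comes with each control period).
- manip.snapshot(name): name is "scene" or "top" or "wrist"; returns a dict with "image" (420x560x3 uint8, blue, green, red), "z_map" (420x560 float32, m along the optical axis (not along the pixel's ray), 0 where there is no reading), "intrinsics" (3x3 intrinsics, pixels), "rvec" (rotation vector, rad) and "tvec" (3), from world to camera coordinates, as OpenCV has them. Camera axes: x right, y down, z forward; pixel columns grow to the right and rows downward; lengths in m; the calibration is good to about 2 mm. The wrist camera is an equidistant fisheye: a pixel r from the principal point sees the ray r / f radians off the axis. A picture is of the moment at which its call begins.
- manip.job_done(): hands the job in, once; it reports no verdict.
The state is a dict: "time_s": time; "joint_positions": joint angles; "qd": joint speeds; "tau": joint torques, N m; "ee_pos": TCP position; "orientation": TCP orientation; "wrist_force": force on the tool from outside, world axes, zero at the start; "ft_torque": the same for the moment, N m; "gripper_width": finger opening in m.
Only numpy, scipy, OpenCV 4.12 (cv2) and the standard library are available. Lean on these libraries where they do the work, as an engineer would, in place of code of your own. Each camera call takes 0.05 s, during which the arm holds its last target.

### The job

Flip the orange cam lever outward, all the way down, to free the clip carriage on its rail. Then squeeze the spring clip's two red handles together until its jaws stand wide open, slide the clip along the rail to the colour chart and finish while holding it there: jaws still squeezed wide open, with the card's near edge well inside the mouth and touching neither jaw, so that a test strip can be slipped in. Do not shift the card stand, and leave the amber bottle, the beaker and the cream jar where they are.

Things in the scene. Friction and masses are not known exactly. Their poses are not given: they have to be found in the camera images.
- rig: fixture screwed to the bench: blue base plate 205 x 80 mm, 10 mm thick, with a steel rail along its x axis. Origin on the bench in the plate's long middle line, 155 mm from its rear end and 50 mm from its front end; x points along the rail towards the colour chart, y to the cam lever's side, z up. Placed anew each time with a different yaw
- cam_lever (a joint): orange cam lever in a bracket beside the rail, on an axis parallel to the rail. 0 = upright: its steel nose lies in front of a lug on the carriage and locks it; it swings outward and down, away from the rail (towards the rig's +y), to 1.4 rad = nearly flat, free. Needs about 1.5 N at the ball and stays where it is left. Starts between 0 and 0.12
- lever_ball (a point): centre of the orange ball, 22 mm across, at the end of the cam lever, 65 mm from its axis; 95 mm above the bench when upright. The lever's bar below it is 10 mm wide along the rail and 12 mm thick
- lever_axis (a point): fixed point on the cam lever's axis, in the middle of the lever, 30 mm above the bench and 58 mm beside the rail's middle line (in the rig's axes at x -80, y +58 mm)
- carriage: aluminium carriage carrying the spring clip; slides along the rig's x from its parked place (origin 80 mm behind the rig's origin) by up to 150 mm, about 1 N of friction. Origin at bench height under the middle between the clip's two pivots; axes as the rig's. Its block, 28 mm wide, top 42 mm above the bench, lies under the handles; a black stop 15 mm wide stands between them
- handles (a point): point to squeeze, on the carriage midway between the two red handles, 40 mm behind the pivots, 62.5 mm above the bench. Handles: upright plates 50 mm long, 25 mm high, 4 mm thick, splayed to the rear: 54 mm over the outer faces here, 64 mm at the rear ends. Squeezed together along the rig's y they stop when parallel, 32 mm over all. Spring: 3 N a side at first, 6 N at the stop
- mouth (a point): on the carriage, midway between the two jaw tips, 50 mm in front of the pivots, 62.5 mm above the bench; x points forward, out of the mouth, towards the card. Jaws are 25 mm high; at rest the tips meet, squeezed right open they stand about 28 mm apart and the mouth is 50 mm deep
- left_jaw (a joint): opening angle of the clip's arm on the lever side (rig's +y): 0 = shut, 0.28 rad = handle squeezed to its stop. It springs shut when let go
- right_jaw (a joint): the same for the other arm (rig's -y): 0 = shut, 0.28 = squeezed to its stop
- card_stand: white colour chart card, 110 mm long, 110 mm high, 4 mm thick, with nine coloured squares, standing upright in a loose dark steel foot 80 x 70 x 18 mm, 0.9 kg in all. Origin at the centre of the foot's underside; the card lies in its x-z plane, in line with the rail, within 2 mm and 0.05 rad; the card reaches 30 mm out of the foot towards the clip
- card_edge (a point): point on the card's upright near edge, the one that faces the clip, 62.5 mm above the bench (the jaws' height), in the middle of its thickness; 50 to 110 mm ahead of the parked clip's jaw tips at the start
- amber_bottle: bystander: amber glass bottle with a black cap, 66 mm across, 150 mm high; origin at the centre of its underside
- beaker: bystander: open glass beaker, 68 mm across, 90 mm high; origin at the centre of its underside
- cream_jar: bystander: white jar with a metal lid, 64 mm across, 60 mm high; origin at the centre of its underside

How it is judged:
By the outcome, as a careful person would: the job done as asked, in the order asked, and still so for the second after the job is handed in, while the arm keeps its last pose, push and grip.
It also fails if it takes over 43 s, if anything falls off the work surface, if the arm or the gripper's body presses on something with over 40 N, if the wrist force passes 120 N, or if a joint passes its speed limit or range.

## Working session

There is one attempt and no reset: what is moved stays moved. The work goes in short steps, Python scripts to look and compute and a tool call to move; the robot and the scene stay as the last step left them, time stands still between calls to the robot, and variables do not carry over. Pictures are saved under pics/ and viewed, and the job is handed in when it is done.

Besides the shell and the picture viewer there is one more tool, called after "Request:" as a command line: name --argument value ..., lists and objects as JSON in quotes. jog_arm: Moves the arm, as the interface text tells. Its arguments: {"type":"object","properties":{"targets":{"type":"string"},"newtons":{"type":"number"}},"required":["targets"]}

```bash
mkdir -p pics; python3 - <<'E'
from bench import manip
import cv2,numpy as np
s=manip.sense()
for k,v in s.items(): print(k,np.round(v,4))
for n in ["scene","top","wrist"]:
    d=manip.snapshot(n); cv2.imwrite(f"pics/{n}0.png",d["image"]); np.savez(f"{n}0.npz",**d)
    print(n,d["intrinsics"],d["rvec"],d["tvec"])
E
```

```text
time_s 0.0
joint_positions [-1.3802  0.5372 -0.0044  1.5388  0.0026  1.0673 -0.0712]
qd [ 0.0028  0.001   0.0003 -0.0012 -0.001  -0.001  -0.0002]
tau [ 1.00000e-03 -5.70978e+01  9.90800e-01 -2.51613e+01 -5.64000e-02
  1.78000e-02  2.00000e-04]
ee_pos [0.1649 0.6281 0.2379]
orientation [ 6.000e-04  7.918e-01  6.108e-01 -6.000e-04]
wrist_force [ 0.0428 -0.1949 -0.9104]
ft_torque [ 0.079  -0.0073 -0.0025]
gripper_width 0.0883
scene [[519.4936079    0.         273.56754736]
 [  0.         519.4936079  211.43660889]
 [  0.           0.           1.        ]] [ 2.03050928  0.86637215 -0.47538893] [-0.44075644 -0.17336224  1.46660687]
top [[527.88738864   0.         271.3997366 ]
 [  0.         527.88738864 208.44838057]
 [  0.           0.           1.        ]] [ 2.14618864 -2.19308628  0.07373129] [0.05109246 0.6313575  1.46801584]
wrist [[325.1922621    0.         280.14481716]
 [  0.         325.1922621  208.4525635 ]
 [  0.           0.           1.        ]] [-2.28168421 -1.76106501 -0.27282269] [-0.6486185  -0.04143424  0.39147188]
```

View pics/scene0.png

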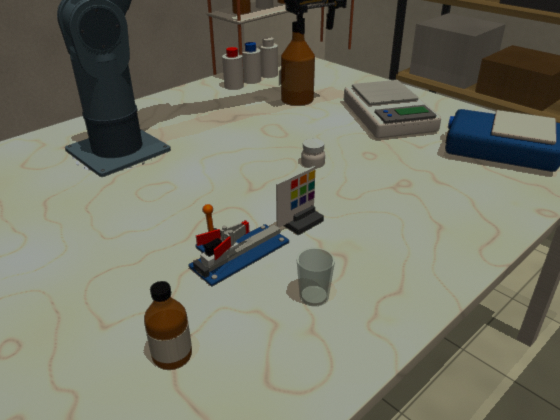

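View pics/top0.png

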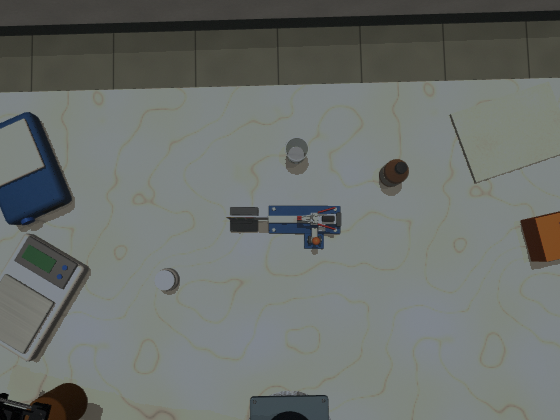

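View pics/wrist0.png

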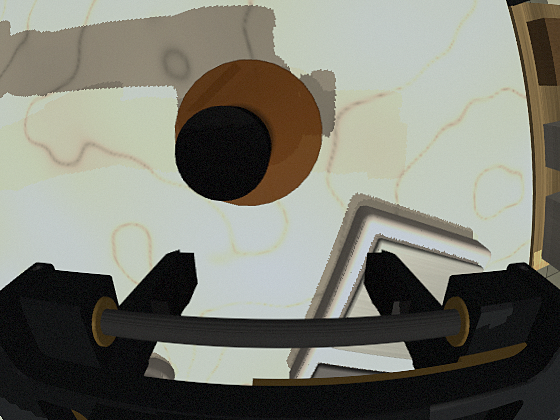

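```bash
cat > h.py <<'E'
import numpy as np,cv2
def ray(d,u,v):
    R,_=cv2.Rodrigues(np.array(d["rvec"],float)); t=np.array(d["tvec"],float).reshape(3); K=d["intrinsics"]
    c=-R.T@t
    r=R.T@np.array([(u-K[0,2])/K[0,0],(v-K[1,2])/K[1,1],1.0]); return c,r
def onz(d,u,v,z):
    c,r=ray(d,u,v); return c+r*(z-c[2])/r[2]
def proj(d,P):
    p,_=cv2.projectPoints(np.array(P,float).reshape(-1,3),np.array(d["rvec"],float),np.array(d["tvec"],float),np.array(d["intrinsics"],float),None); return p.reshape(-1,2)
def crop(d,x0,y0,x1,y1,k,name):
    cv2.imwrite(name,cv2.resize(d["image"][y0:y1,x0:x1],None,fx=k,fy=k,interpolation=cv2.INTER_CUBIC))
def pts(d,mask):
    R,_=cv2.Rodrigues(np.array(d["rvec"],float)); t=np.array(d["tvec"],float).reshape(3); K=d["intrinsics"]
    v,u=np.nonzero(mask&(d["z_map"]>0)); z=d["z_map"][v,u]
    X=np.c_[(u-K[0,2])/K[0,0]*z,(v-K[1,2])/K[1,1]*z,z]; return (X-t)@R
E
python3 - <<'E'
from h import *
d=dict(np.load("top0.npz")); s=dict(np.load("scene0.npz"))
crop(d,220,190,350,260,6,"pics/topc.png"); crop(s,180,150,340,300,5,"pics/scc.png")
for n,dd in (("top",d),("scene",s)):
    hsv=cv2.cvtColor(dd["image"],cv2.COLOR_BGR2HSV)
    b=cv2.inRange(hsv,(100,120,50),(125,255,255))
    if n=="top": b[:, :150]=0
    else: b[:,350:]=0
    nn,lab,st,ce=cv2.connectedComponentsWithStats(b)
    for i in range(1,nn):
        if st[i][4]>30: print(n,st[i],ce[i])
    P=pts(dd,b>0); print("z pct",np.percentile(P[:,2],[5,25,50,75,95]))
    ora=cv2.inRange(hsv,(5,150,100),(18,255,255))
    nn,lab,st,ce=cv2.connectedComponentsWithStats(ora)
    for i in range(1,nn):
        if st[i][4]>15: print(n,"orange",st[i],ce[i])
E
```

```text
top [269 206  71   9 506] [299.79051383 209.70355731]
top [269 223  44  25 384] [290.79947917 230.078125  ]
top [326 228  14   5  38] [332.15789474 230.52631579]
top [315 234   8  14  44] [320.04545455 241.45454545]
z pct [0.00617296 0.00911932 0.01135714 0.01355074 0.01678595]
top orange [535 213  25  49 872] [549.68348624 235.16857798]
top orange [313 237   7   7  33] [315.78787879 240.09090909]
scene [245  42  11  10  77] [250.90909091  45.96103896]
scene [236 228  27  15 104] [248.61538462 234.76923077]
scene [ 203  234   86   51 1001] [245.69230769 258.76223776]
scene [197 245   8   7  31] [201.32258065 247.70967742]
z pct [0.00690961 0.00892839 0.0100615  0.01105692 0.12023349]
scene orange [203 204  10   8  59] [207.52542373 207.69491525]
```

View pics/topc.png

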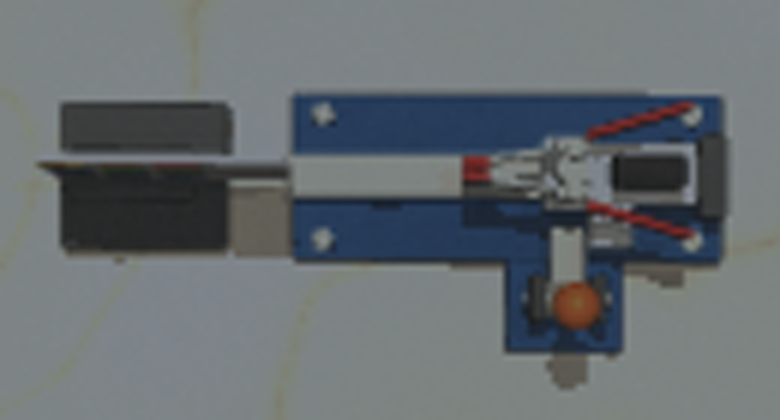

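View pics/scc.png

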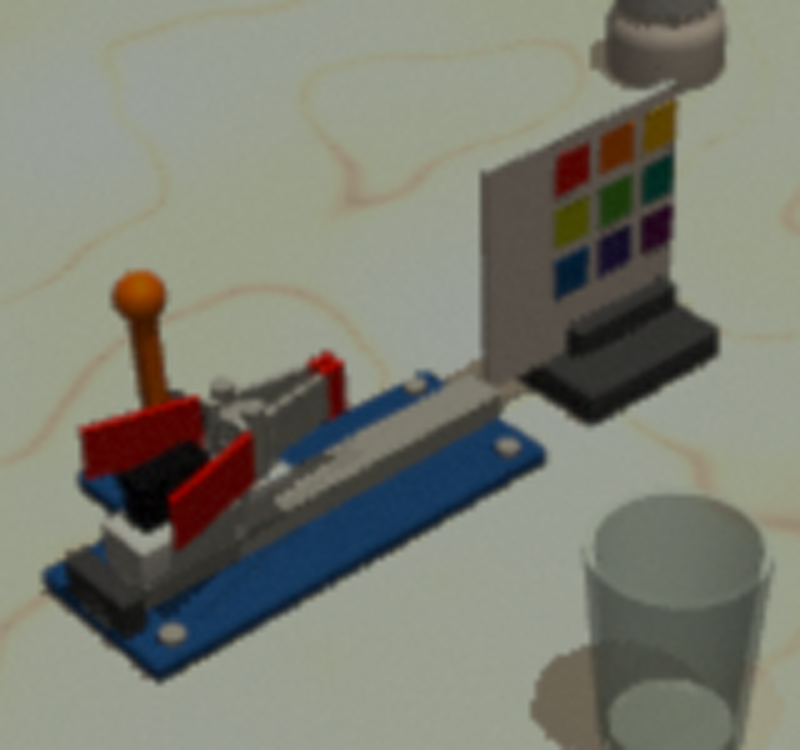

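```bash
python3 - <<'E'
from h import *
d=dict(np.load("top0.npz")); s=dict(np.load("scene0.npz"))
# top view: saturation-based subpixel edges
hsv=cv2.cvtColor(d["image"],cv2.COLOR_BGR2HSV); S=d["image"][:,:,2].astype(float) # red channel: low in blue
def sub(a): # crossing of half level
    lo,hi=a.min(),a.max(); h=(lo+hi)/2
    for i in range(len(a)-1):
        if (a[i]-h)*(a[i+1]-h)<=0: return i+(a[i]-h)/(a[i]-a[i+1])
far=[(u,199+sub(S[199:211,u])) for u in range(272,337,2)]
near=[(u,229+sub(S[229:238,u])) for u in range(272,302,2)]
front=[(264+sub(S[v,264:273]),v) for v in [208,210,211,212,228,230,231]]
def fl(p,z):
    P=np.array([onz(d,*q,z)[:2] for q in p],np.float32)
    l=cv2.fitLine(P,cv2.DIST_HUBER,0,0.001,0.001).ravel(); return l
for n,p in (("far",far),("near",near),("front",front)):
    l=fl(p,0.01); print(n,l, np.degrees(np.arctan2(l[1],l[0])))
print("ball top",onz(d,315.8,240.1,0.095))
print("ball scene",onz(s,207.5,207.7,0.095))
R=s
# triangulate ball
c1,r1=ray(d,315.8,240.1);c2,r2=ray(s,207.5,208)
A=np.c_[r1,-r2];t=np.linalg.lstsq(A,c2-c1,rcond=None)[0];print(c1+r1*t[0],c2+r2*t[1])
# scene plate corners (from crop /5 + 180,150)
for c in [(158,678),(545,458),(430,376),(45,578)]:
    u=(c[0]+.5)/5-.5+180; v=(c[1]+.5)/5-.5+150; print("sc corner",onz(s,u,v,0.01))
for c in [(722,94),(292,94),(294,262),(722,262)]:
    u=(c[0]+.5)/6-.5+220; v=(c[1]+.5)/6-.5+190; print("top corner",onz(d,u,v,0.01))
E
```

```text
far [ 0.02258188  0.999745    0.6411746  -0.04892913] 88.70604
near [ 0.08114771  0.9967021   0.56192887 -0.00415245] 85.34546
front [ 0.9995972  -0.0283804   0.60498065  0.04768951] -1.6262954
ball top [ 0.53855545 -0.08113177  0.095     ]
ball scene [ 0.53237885 -0.07824665  0.095     ]
[ 0.53847277 -0.08089858  0.09851207] [ 0.53771709 -0.08194916  0.09856403]
sc corner [ 0.64130991 -0.16171426  0.01      ]
sc corner [0.6466894  0.03880687 0.01      ]
sc corner [0.56944086 0.04431216 0.01      ]
sc corner [ 0.56349483 -0.15798633  0.01      ]
top corner [ 0.63858058 -0.15842717  0.01      ]
top corner [0.64319151 0.04655299 0.01      ]
top corner [0.56293817 0.04723412 0.01      ]
top corner [ 0.55856387 -0.15587981  0.01      ]
```

Request:
jog_arm --targets "-1 0 0 0.04 0; -1 0 0 0.04 0; -1 0.022 -0.04 0 0; -1 0.022 -0.042 0 0; -1 0.022 -0.042 0 0; -1 0.022 -0.042 0 0; -1 0.022 -0.042 0 0; -1 0.022 -0.042 0 0; -1 0.022 -0.042 0 0; -1 0.022 -0.042 0 0; -1 0.022 -0.042 0 0; -1 0.022 -0.042 0 0"

```text
time_s: 1.35
ee_pos: [0.3839, 0.1968, 0.3175]
orientation: [-0.0, 0.788, 0.616, -0.002]
wrist_force: [-0.2, 0.5, -0.1]
gripper_width: 0.0881
```

```bash
python3 - <<'E'
from bench import manip
import numpy as np
from h import *
s=manip.sense(); print(s["time_s"],np.round(s["joint_positions"],3),np.round(s["ee_pos"],4),s["orientation"],s["gripper_width"])
d=dict(np.load("wrist0.npz"));R,_=cv2.Rodrigues(d["rvec"]);print("cam",-R.T@d["tvec"],R)
t=dict(np.load("top0.npz"))
print("bottle cap",onz(t,398,168,.15),"beaker",onz(t,297,150,.05),"jar",onz(t,169,280,.06))
E
```

```text
1.35 [-0.824  0.06   0.26   1.995 -0.018  1.092  0.769] [0.3839 0.1968 0.3175] [-3.39973252e-04  7.88069343e-01  6.15584352e-01 -1.58125272e-03] 0.08812683651126697
cam [0.08734946 0.64848288 0.38407422] [[ 0.25367342  0.96728763 -0.0021069 ]
 [ 0.92130863 -0.24095059  0.30517736]
 [ 0.29468662 -0.07935649 -0.9522932 ]]
bottle cap [ 0.72016869 -0.29650602  0.15      ] beaker [ 0.79375198 -0.0383903   0.05      ] jar [0.43850843 0.32241337 0.06      ]
```

Request:
jog_arm --targets "1 0.02 -0.04 0 0; 1 0.02 -0.04 0 0; 1 0.02 -0.04 0 0.07; 1 0.02 -0.04 -0.01 0.07; 1 0.02 -0.04 -0.02 0.08; 1 0.02 -0.04 -0.02 0; 1 0.02 -0.035 -0.02 0; 1 0 0 0 0" --newtons 20

```text
time_s: 2.15
ee_pos: [0.5282, -0.0961, 0.2466]
orientation: [0.002, 0.715, 0.699, 0.0]
wrist_force: [-0.6, 0.1, 0.2]
gripper_width: 0.0266
```

```bash
python3 - <<'E'
from bench import manip
import numpy as np
from h import *
s=manip.sense(); print(s["time_s"],np.round(s["joint_positions"],3),np.round(s["ee_pos"],4),s["orientation"],s["gripper_width"],s["wrist_force"])
for n in ["wrist"]:
    d=manip.snapshot(n); cv2.imwrite(f"pics/{n}1.png",d["image"]); np.savez(f"{n}1.npz",**d)
E
```

```text
2.15 [-0.303  0.359  0.502  1.857 -0.204  0.974  1.836] [ 0.5282 -0.0961  0.2466] [1.68668972e-03 7.14748484e-01 6.99379521e-01 2.11124336e-04] 0.026556009343481016 [-0.64868791  0.0782753   0.22420788]
```

View pics/wrist1.png

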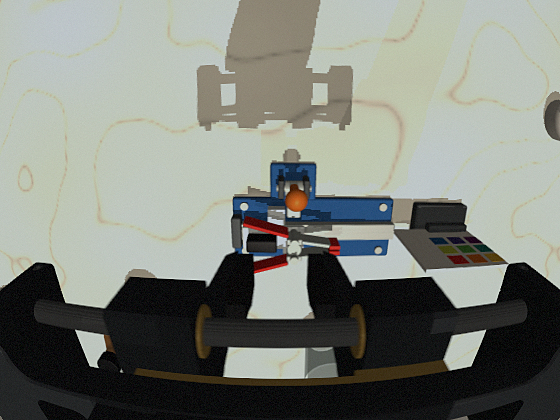

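```bash
cat >> h.py <<'E'
def wray(d,u,v):
    R,_=cv2.Rodrigues(np.array(d["rvec"],float)); t=np.array(d["tvec"],float).reshape(3); K=d["intrinsics"]
    x,y=(u-K[0,2])/K[0,0],(v-K[1,2])/K[1,1]; th=np.hypot(x,y); k=np.sin(th)/th if th>1e-9 else 1
    return -R.T@t, R.T@np.array([x*k,y*k,np.cos(th)])
def wonz(d,u,v,z):
    c,r=wray(d,u,v); return c+r*(z-c[2])/r[2]
def wproj(d,P):
    p,_=cv2.fisheye.projectPoints(np.array(P,float).reshape(-1,1,3),np.array(d["rvec"],float),np.array(d["tvec"],float),np.array(d["intrinsics"],float),np.zeros(4)); return p.reshape(-1,2)
E
python3 - <<'E'
from h import *
d=dict(np.load("wrist1.npz"))
crop(d,220,140,480,290,3,"pics/w1c.png")
E
```

```text
(no output)
```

View pics/w1c.png

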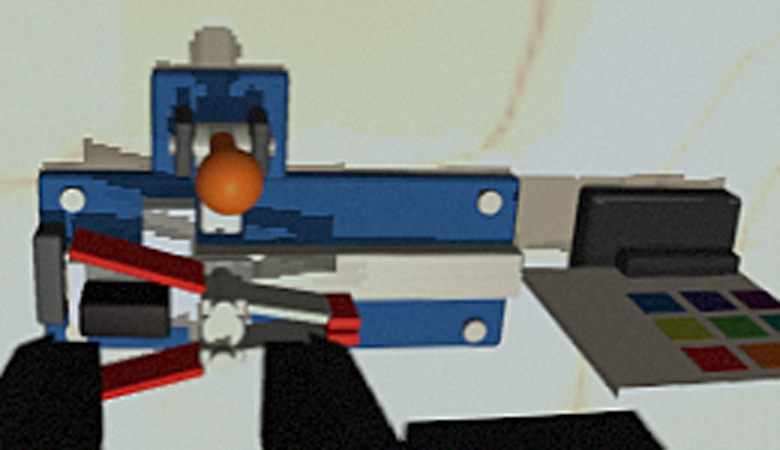

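```bash
python3 - <<'E'
from h import *
d=dict(np.load("wrist1.npz")); t=dict(np.load("top0.npz")); s=dict(np.load("scene0.npz"))
f=lambda x,y:((x+.5)/3-.5+220,(y+.5)/3-.5+140)
for n,c in (("FL",(518,176)),("RL",(38,174)),("FR",(498,346))): print(n,wonz(d,*f(*c),.01))
print("ball .095",wonz(d,*f(229,182),.095), "lever bracket plate near edge",wonz(d,*f(153,68),.01),wonz(d,*f(287,68),.01))
P=wonz(d,*f(618,393),.110); print("card top",P)
for z in (0.02,.03,.04,.0625,.11): print(z,(wproj(d,[P[0],P[1],z])[0]+.5-[220,140])*3)
# top cam: card near top corner at crop (288,175)?; scene: near edge top (483,173), bottom(490,380)
g=lambda x,y:((x+.5)/5-.5+180,(y+.5)/5-.5+150)
print("scene card top",onz(s,*g(483,173),.11), onz(s,*g(490,380),.02))
k=lambda x,y:((x+.5)/6-.5+220,(y+.5)/6-.5+190)
print("top card rear end top", onz(t,*k(38,164),.11),"near lower", onz(t,*k(288,170),.03), onz(t,*k(240,168),.11))
# triangulate card near top between wrist and scene
c1,r1=wray(d,*f(618,393));c2,r2=ray(s,*g(483,173))
q=np.linalg.lstsq(np.c_[r1,-r2],c2-c1,rcond=None)[0];print("tri card",c1+r1*q[0],c2+r2*q[1])
E
```

```text
FL [0.56064965 0.04543693 0.01      ]
RL [ 0.5560473  -0.15636303  0.01      ]
FR [0.64047425 0.04382514 0.01      ]
ball .095 [ 0.53594327 -0.08160883  0.095     ] lever bracket plate near edge [ 0.51333002 -0.10776394  0.01      ] [ 0.51424962 -0.05447518  0.01      ]
card top [0.61160887 0.05637826 0.11      ]
0.02 [538.53421528 295.36905588]
0.03 [546.10541568 304.49451274]
0.04 [553.96887397 314.00786123]
0.0625 [572.80638657 336.94768609]
0.11 [618.5 393.5]
scene card top [0.58158633 0.06628452 0.11      ] [0.60014123 0.05151858 0.02      ]
top card rear end top [0.60523533 0.15825716 0.11      ] near lower [0.60549761 0.04872421 0.03      ] [0.60145912 0.068179   0.11      ]
tri card [0.60181163 0.04738757 0.12688289] [0.60177227 0.04727056 0.12679775]
```

Request:
jog_arm --targets "1 0.016 0.007 -0.04 0; 1 0.017 0.007 -0.04 0; 1 0 0 -0.04 0; 1 0 0 -0.036 0; 1 0 0 0 0"

```text
time_s: 2.7
ee_pos: [0.5638, -0.0721, 0.0901]
orientation: [0.002, 0.712, 0.702, 0.005]
wrist_force: [-0.4, 0.7, 0.5]
gripper_width: 0.0006
```

Request:
jog_arm --targets "1 -0.009 -0.008 -0.003 0; 1 -0.012 -0.002 0 0; 1 -0.012 0 0 0; 1 -0.012 0 -0.002 0; 1 -0.012 0 -0.004 0; 1 -0.01 0 -0.005 0; 1 0 0 0 0"

```text
time_s: 3.4
ee_pos: [0.4983, -0.0827, 0.0884]
orientation: [0.008, 0.712, 0.702, 0.013]
wrist_force: [-0.3, 0.6, 0.3]
gripper_width: 0.0009
```

```bash
python3 - <<'E'
from bench import manip
import numpy as np
from h import *
s=manip.sense(); print(s["time_s"],np.round(s["ee_pos"],4),s["wrist_force"])
d=manip.snapshot("scene"); cv2.imwrite("pics/s2.png",d["image"]); crop(d,150,120,350,290,4,"pics/s2c.png")
E
```

```text
3.4 [ 0.4983 -0.0827  0.0884] [-0.27143082  0.56770469  0.27783939]
```

View pics/s2c.png

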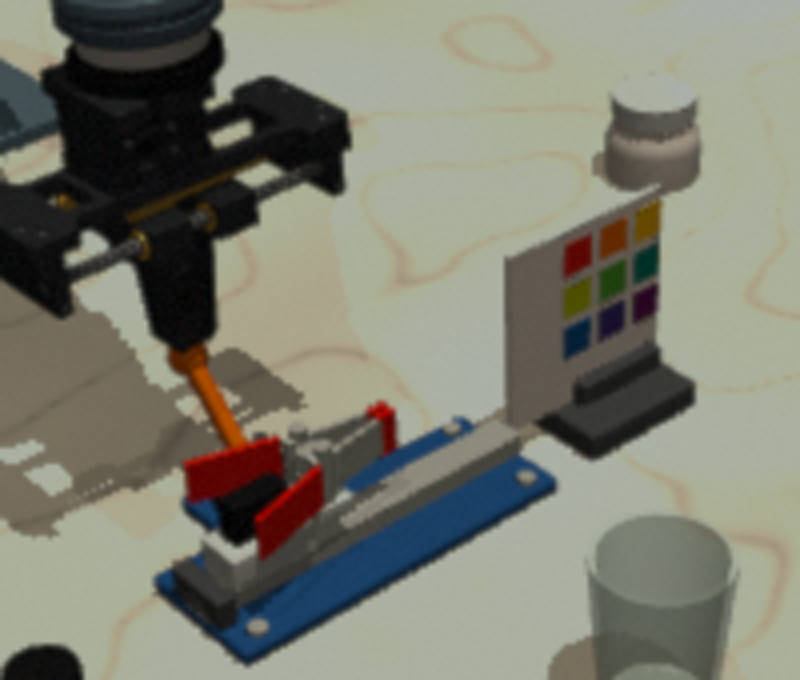

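Request:
jog_arm --targets "1 -0.006 0 -0.01 0; 1 -0.006 0 -0.012 0; 1 -0.004 0 -0.012 0; 1 -0.003 0 -0.008 0; 1 0 0 -0.006 0; 1 0 0 0 0"

```text
time_s: 4.05
ee_pos: [0.4787, -0.0827, 0.0476]
orientation: [0.005, 0.713, 0.701, 0.016]
wrist_force: [-15.5, 3.0, 55.5]
gripper_width: 0.0007
```

Request:
jog_arm --targets "1 0.002 0 0.015 0; 1 0 0 0.03 0; 1 0 0 0.04 0; -1 0.02 0 0.04 0; -1 0.02 -0.01 0.04 0; -1 0.02 -0.01 0.02 -0.1"

```text
time_s: 4.65
ee_pos: [0.5431, -0.1026, 0.2385]
orientation: [0.006, 0.747, 0.665, 0.017]
wrist_force: [0.8, -0.5, -0.2]
gripper_width: 0.0223
```

```bash
python3 - <<'E'
from bench import manip
import numpy as np
from h import *
s=manip.sense(); print(s["time_s"],np.round(s["joint_positions"],3),np.round(s["ee_pos"],4),s["orientation"],s["wrist_force"])
d=manip.snapshot("scene"); crop(d,150,140,350,290,4,"pics/s3c.png");np.savez("s3.npz",**d)
d=manip.snapshot("wrist"); cv2.imwrite("pics/w3.png",d["image"]);np.savez("w3.npz",**d)
E
```

```text
4.65 [-0.288  0.384  0.515  1.849 -0.256  0.939  1.797] [ 0.5431 -0.1026  0.2385] [0.0062045  0.74704497 0.66451924 0.01730624] [ 0.78765054 -0.49831669 -0.24646041]
```

View pics/s3c.png

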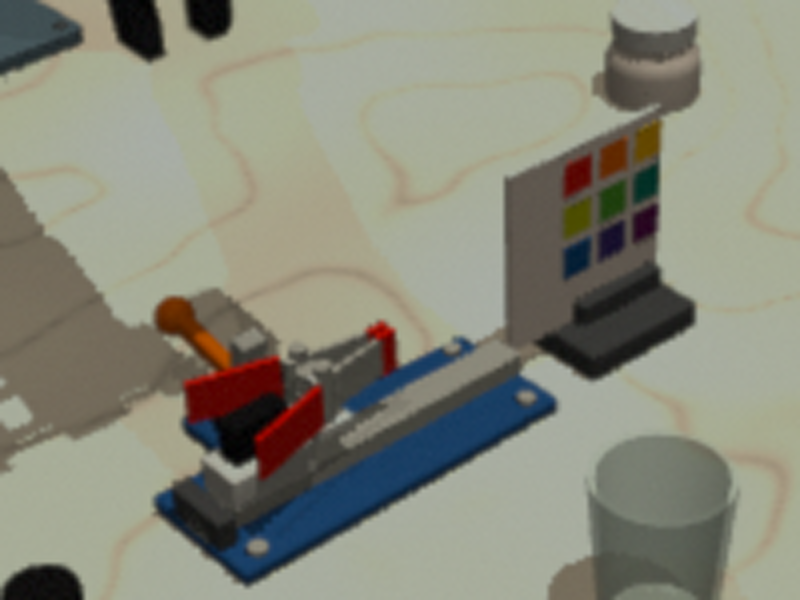

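View pics/w3.png

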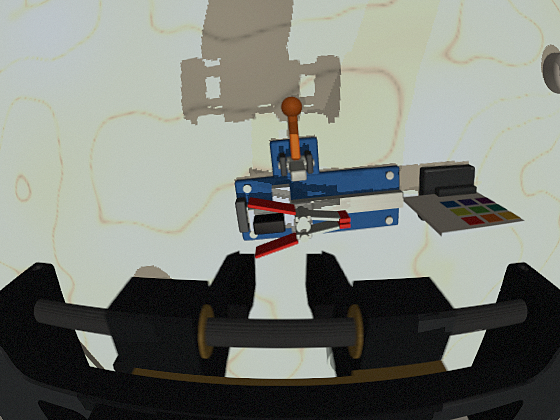

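```bash
python3 - <<'E'
from h import *
d=dict(np.load("w3.npz")); s=dict(np.load("s3.npz"));t=dict(np.load("top0.npz"))
def big(dd,lo,hi,inv=None):
    h=cv2.cvtColor(dd["image"],cv2.COLOR_BGR2HSV); m=cv2.inRange(h,lo,hi)
    n,l,st,ce=cv2.connectedComponentsWithStats(m); return [(ce[i],st[i]) for i in range(1,n) if st[i][4]>15]
for dd in (d,s): print(big(dd,(4,150,90),(14,255,255)))
g=lambda x,y:((x+.5)/4-.5+150,(y+.5)/4-.5+140)
c1,r1=wray(d,291,106);c2,r2=ray(s,*g(174,315))
q=np.linalg.lstsq(np.c_[r1,-r2],c2-c1,rcond=None)[0];print("ball",c1+r1*q[0],c2+r2*q[1])
for n,(u,v) in dict(rl=(248,202),rr=(257,256),fl=(295,207),fr=(297,238)).items(): print(n,wonz(d,u,v,.075))
k=lambda x,y:((x+.5)/6-.5+220,(y+.5)/6-.5+190)
for n,c in dict(rr=(692,106),rl=(692,236),fr=(590,134),fl=(590,206)).items(): print("top",n,onz(t,*k(*c),.075))
E
```

```text
[(array([292.79787234, 123.91033435]), array([281,  97,  21,  63, 658], dtype=int32))]
[(array([303., 179.]), array([300, 174,   7,  11,  53], dtype=int32)), (array([198.66972477, 222.63302752]), array([189, 215,  20,  19, 109], dtype=int32))]
ball [ 0.47572561 -0.08059976  0.0413332 ] [ 0.47632476 -0.07955811  0.04140348]
rl [ 0.56328951 -0.13594284  0.075     ]
rr [ 0.62514202 -0.13615984  0.075     ]
fl [ 0.5746999  -0.08965933  0.075     ]
fr [ 0.60937419 -0.09125324  0.075     ]
top rr [ 0.6276365  -0.13719735  0.075     ]
top rl [ 0.56835639 -0.13535755  0.075     ]
top fr [ 0.61586684 -0.09039464  0.075     ]
top fl [ 0.58301209 -0.08946438  0.075     ]
```

Request:
jog_arm --targets "-1 0.01 -0.004 0 -0.14; -1 0.01 -0.004 0 -0.14; -1 0.01 -0.004 0 -0.14; -1 0.01 -0.004 0 -0.14; -1 0.01 -0.004 0 -0.14; -1 0.004 -0.002 0 -0.14; -1 0 0 0 -0.14; -1 0 0 0 -0.14; -1 0 0 0 -0.14; -1 0 0 0 -0.14; -1 0 0 0 0"

```text
time_s: 5.85
ee_pos: [0.5922, -0.1216, 0.2182]
orientation: [0.014, 1.0, 0.008, 0.0]
wrist_force: [1.1, 0.8, -0.4]
gripper_width: 0.0878
```

```bash
python3 - <<'E'
from bench import manip
import numpy as np
from h import *
from scipy.spatial.transform import Rotation as Ro
s=manip.sense(); q=s["orientation"];R=Ro.from_quat(np.r_[q[1:],q[0]]).as_matrix()
print(s["time_s"],np.round(s["joint_positions"],3),np.round(s["ee_pos"],4),R,s["wrist_force"],s["gripper_width"])
d=manip.snapshot("wrist"); cv2.imwrite("pics/w4.png",d["image"]);np.savez("w4.npz",**d)
E
```

```text
5.85 [-0.474  0.616  0.854  1.725 -0.5    1.032  0.565] [ 0.5922 -0.1216  0.2182] [[ 9.99873840e-01  1.58618545e-02  8.40616687e-04]
 [ 1.58788646e-02 -9.99503134e-01 -2.72276798e-02]
 [ 4.08317519e-04  2.72375928e-02 -9.99628905e-01]] [ 1.08682058  0.77748057 -0.41189221] 0.0877585135687496
```

View pics/w4.png

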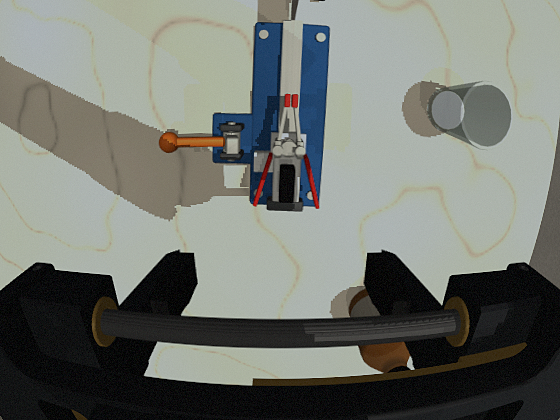

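```bash
python3 - <<'E'
from h import *
d=dict(np.load("w4.npz"))
crop(d,200,10,340,220,3.8,"pics/w4c.png")
E
```

```text
(no output)
```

View pics/w4c.png

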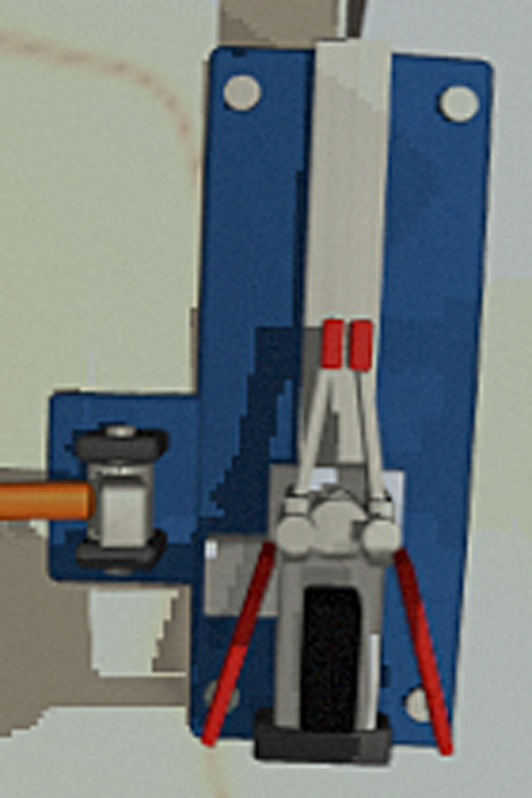

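```bash
python3 - <<'E'
from h import *
d=dict(np.load("w4.npz"))
f=lambda x,y:((x+.5)/3.8-.5+200,(y+.5)/3.8-.5+10)
for n,c,z in (("rl",(209,742),.075),("rr",(446,752),.075),("fl",(269,547),.075),("fr",(401,550),.075),("tip",(347,322),.075),("tipend",(347,368),.075),("FLc",(212,46),.01),("FRc",(493,62),.01),("RLc",(190,735),.01),("piv1",(297,535),.08),("piv2",(381,535),.08)):
    print(n,wonz(d,*f(*c),z))
E
```

```text
rl [ 0.5675928  -0.13617366  0.075     ]
rr [ 0.62607172 -0.13782797  0.075     ]
fl [ 0.58197798 -0.0875846   0.075     ]
fr [ 0.61300908 -0.08771903  0.075     ]
tip [ 0.59914396 -0.03452958  0.075     ]
tipend [ 0.59935726 -0.04522075  0.075     ]
FLc [0.56237797 0.04628327 0.01      ]
FRc [0.64073139 0.04384932 0.01      ]
RLc [ 0.55680773 -0.15618463  0.01      ]
piv1 [ 0.58853209 -0.0838213   0.08      ]
piv2 [ 0.60787041 -0.08344653  0.08      ]
```

Request:
jog_arm --targets "-1 0.005 -0.003 -0.04 -0.04; -1 0 0 -0.04 0; -1 0 0 -0.04 0; -1 0 0 -0.03 0; -1 0 0 0 0"

```text
time_s: 6.4
ee_pos: [0.5954, -0.1239, 0.0608]
orientation: [0.013, 1.0, 0.001, -0.0]
wrist_force: [-0.3, -0.4, -0.1]
gripper_width: 0.088
```

```bash
python3 - <<'E'
from bench import manip
import numpy as np
from h import *
from scipy.spatial.transform import Rotation as Ro
s=manip.sense(); q=s["orientation"];R=Ro.from_quat(np.r_[q[1:],q[0]]).as_matrix()
print(s["time_s"],np.round(s["joint_positions"],3),np.round(s["ee_pos"],4),R,s["wrist_force"],s["gripper_width"])
d=manip.snapshot("wrist"); cv2.imwrite("pics/w5.png",d["image"]);np.savez("w5.npz",**d)
E
```

```text
6.4 [-0.355  0.819  0.684  1.792 -0.678  0.776  0.674] [ 0.5954 -0.1239  0.0608] [[ 9.99998207e-01  1.88835498e-03 -1.42905826e-04]
 [ 1.88402227e-03 -9.99663032e-01 -2.58896408e-02]
 [-1.91746503e-04  2.58893252e-02 -9.99664797e-01]] [-0.27814099 -0.43521684 -0.14524438] 0.08802357001549324
```

View pics/w5.png

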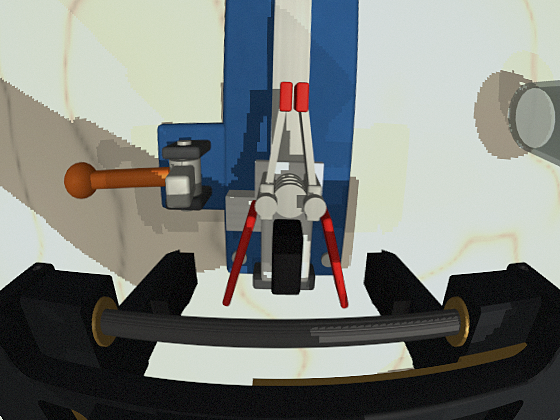

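Request:
jog_arm --targets "-1 0.002 -0.001 -0.014 -0.026; -1 0 0 0 0"

```text
time_s: 6.65
ee_pos: [0.6002, -0.1261, 0.0504]
orientation: [0.013, 1.0, -0.012, 0.003]
wrist_force: [-0.3, -0.3, -0.2]
gripper_width: 0.088
```

```bash
python3 - <<'E'
from bench import manip
import numpy as np
from h import *
s=manip.sense(); print(np.round(s["ee_pos"],4),s["orientation"],s["wrist_force"],s["gripper_width"])
d=manip.snapshot("wrist"); cv2.imwrite("pics/w6.png",d["image"])
E
```

```text
[ 0.6002 -0.1261  0.0504] [ 0.01343995  0.99983158 -0.01218125  0.00279074] [-0.3093242  -0.32129084 -0.22605544] 0.08800311306851685
```

View pics/w6.png

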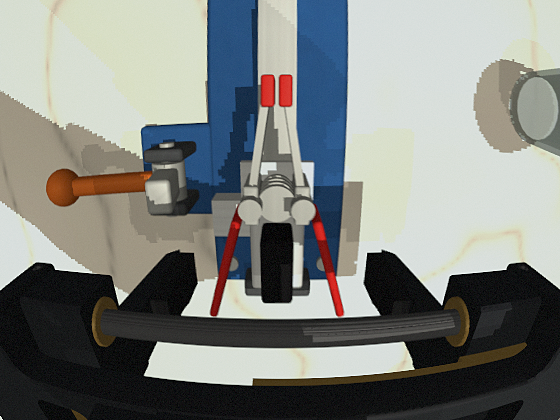

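Request:
jog_arm --targets "-1 -0.0025 0.001 -0.004 0; -1 0 0 0 0"

```text
time_s: 6.9
ee_pos: [0.5999, -0.126, 0.0495]
orientation: [0.014, 1.0, -0.012, 0.006]
wrist_force: [0.5, 0.5, 0.0]
gripper_width: 0.0882
```

Request:
jog_arm --targets "-1 0 0 0 0"

```text
time_s: 7.0
ee_pos: [0.6003, -0.126, 0.0501]
orientation: [0.014, 1.0, -0.011, 0.006]
wrist_force: [-0.1, 0.3, 0.8]
gripper_width: 0.0879
```

Request:
jog_arm --targets "-1 -0.004 0.001 -0.005 0; -1 0 0 0 0; -1 0 0 0 0"

```text
time_s: 7.3
ee_pos: [0.5963, -0.1248, 0.0454]
orientation: [0.014, 1.0, -0.011, 0.007]
wrist_force: [1.0, -0.6, -0.6]
gripper_width: 0.0883
```

Request:
jog_arm --targets "1 0 0 0 0; 1 0 0 0 0; 1 0 0 0 0; 1 0 0 0 0; 1 0 0 0 0; 1 0 0 0 0; 1 0 0 0 0; 1 0 0 0 0" --newtons 20

```text
time_s: 8.1
ee_pos: [0.5983, -0.1258, 0.0458]
orientation: [0.015, 1.0, -0.011, 0.009]
wrist_force: [5.0, -1.1, -3.7]
gripper_width: 0.0315
```

```bash
python3 - <<'E'
from bench import manip
import numpy as np
from h import *
s=manip.sense(); print(np.round(s["ee_pos"],4),s["orientation"],s["wrist_force"],s["ft_torque"],s["gripper_width"])
d=manip.snapshot("wrist"); cv2.imwrite("pics/w7.png",d["image"])
E
```

```text
[ 0.5983 -0.1258  0.0458] [ 0.01523941  0.99978521 -0.01109174  0.00861787] [ 4.95041425 -1.1457841  -3.74007714] [-0.22672578 -0.77079729  0.0581254 ] 0.03147452008771233
```

View pics/w7.png

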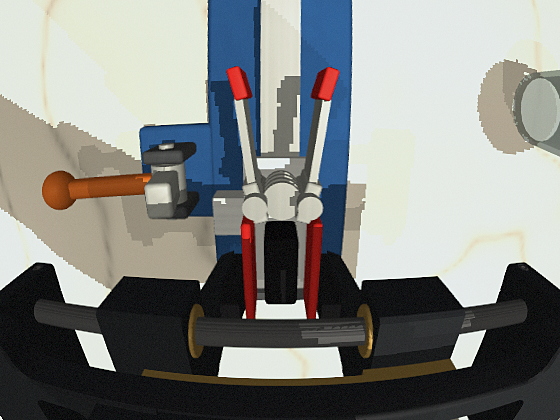

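Request:
jog_arm --targets "1 0 0.015 0 0; 1 0.0005 0.015 0 0; 1 0.0005 0.015 0 0; 1 0.0005 0.015 0 0; 1 0 0 0 0" --newtons 30

```text
time_s: 8.65
ee_pos: [0.6002, -0.0623, 0.0457]
orientation: [0.016, 1.0, -0.011, 0.009]
wrist_force: [0.8, 0.8, 0.6]
gripper_width: 0.0306
```

```bash
python3 - <<'E'
from bench import manip
import numpy as np
from h import *
s=manip.sense(); print(np.round(s["ee_pos"],4),s["orientation"],s["wrist_force"],s["ft_torque"],s["gripper_width"])
d=manip.snapshot("wrist"); cv2.imwrite("pics/w8.png",d["image"]);np.savez("w8.npz",**d)
d=manip.snapshot("scene"); crop(d,170,130,340,280,4.5,"pics/s8.png");np.savez("s8.npz",**d)
E
```

```text
[ 0.6002 -0.0623  0.0457] [ 0.01551219  0.99978513 -0.01063704  0.00871304] [0.76284797 0.7837175  0.57369628] [0.23751081 0.13260331 0.05384028] 0.030587075769007186
```

View pics/w8.png

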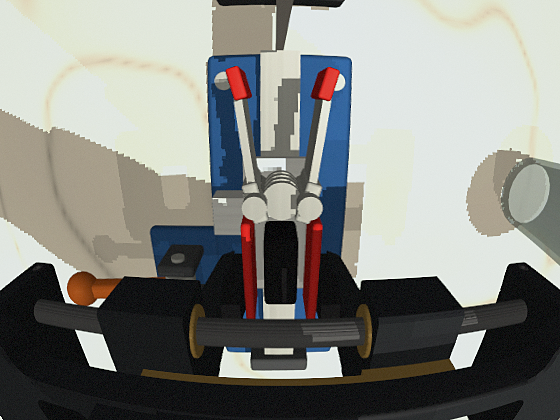

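View pics/s8.png

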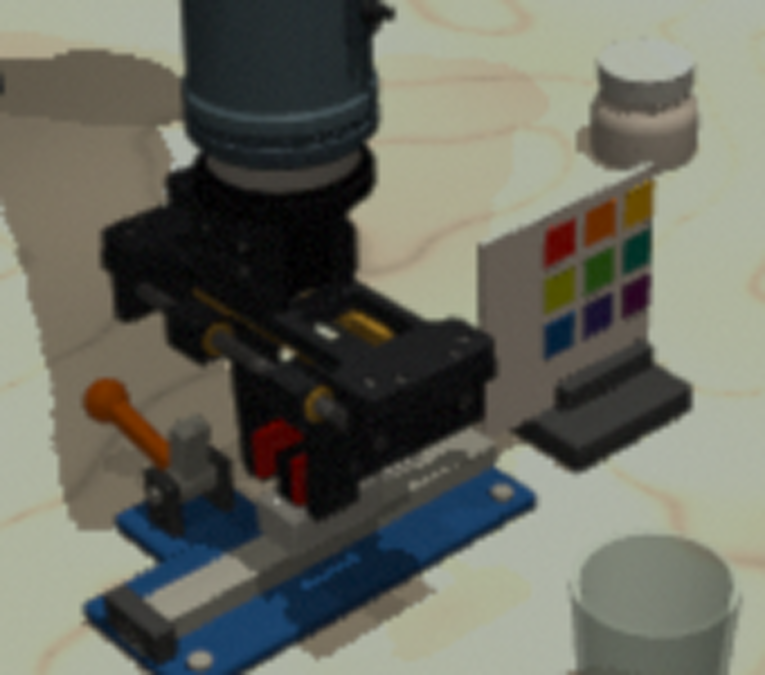

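```bash
python3 - <<'E'
from h import *
w=dict(np.load("w8.npz")); s=dict(np.load("s8.npz"));crop(w,190,0,370,130,4.4,"pics/w8c.png")
E
```

```text
(no output)
```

View pics/w8c.png

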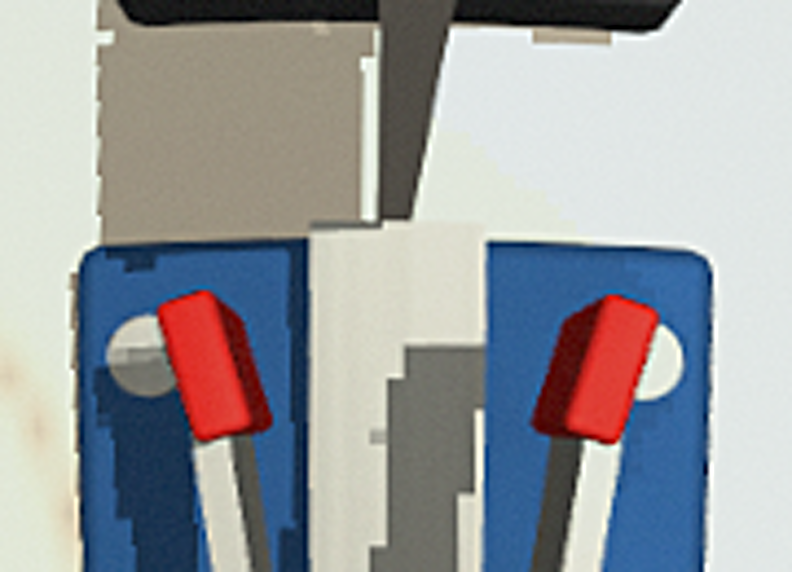

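```bash
python3 - <<'E'
from h import *
w=dict(np.load("w8.npz")); s=dict(np.load("s8.npz")); t=dict(np.load("top0.npz")); w1=dict(np.load("wrist1.npz"));s0=dict(np.load("scene0.npz"))
f=lambda x,y:((x+.5)/4.4-.5+190,(y+.5)/4.4-.5+0)
g=lambda x,y:((x+.5)/4.5-.5+170,(y+.5)/4.5-.5+130)
g0=lambda x,y:((x+.5)/5-.5+180,(y+.5)/5-.5+150)
f1=lambda x,y:((x+.5)/3-.5+220,(y+.5)/3-.5+140)
def pl(c,ra): # horizontal bearing from ray (vertical edge)
    b=ra[:2]/np.linalg.norm(ra[:2]); n=np.array([-b[1],b[0]]); return n,n@c[:2]
rows=[("w8 low L",*wray(w,*f(380,215))),("w8 low R",*wray(w,*f(410,215))),("w8 hi L",*wray(w,*f(380,20))),("w8 hi R",*wray(w,*f(447,20))),
("s8 top",*ray(s,*g(478,246))),("s0 top",*ray(s0,*g0(483,173))),("s0 mid",*ray(s0,*g0(486,280))),("w1 top",*wray(w1,*f1(618,393))),("w1 mid",*wray(w1,*f1(570,331)))]
for n,c,r in rows:
    nn,k=pl(c,r)
    # intersect with y=.047 -> x
    print(n,"n",np.round(nn,3),"x@y=.045,.050:",[(k-nn[1]*y)/nn[0] for y in (.045,.05)])
print("tips z.075 outer corners",[wonz(w,*f(*c),.075) for c in ((160,300),(207,290),(610,295),(657,310),(270,425),(533,425))])
E
```

```text
w8 low L n [-0.999  0.052] x@y=.045,.050: [np.float64(0.5997153770255776), np.float64(0.599973360682789)]
w8 low R n [-0.983  0.184] x@y=.045,.050: [np.float64(0.6028934718755532), np.float64(0.6038274199640269)]
w8 hi L n [-0.999  0.036] x@y=.045,.050: [np.float64(0.5993581439481827), np.float64(0.5995401459669002)]
w8 hi R n [-0.982  0.189] x@y=.045,.050: [np.float64(0.6030162586994037), np.float64(0.60397632291388)]
s8 top n [-0.685 -0.728] x@y=.045,.050: [np.float64(0.6030947049425468), np.float64(0.5977777227601953)]
s0 top n [-0.686 -0.728] x@y=.045,.050: [np.float64(0.6041827863694845), np.float64(0.5988745980210152)]
s0 mid n [-0.686 -0.727] x@y=.045,.050: [np.float64(0.6052436073655488), np.float64(0.599943992533167)]
w1 top n [-0.676  0.737] x@y=.045,.050: [np.float64(0.5992098806648887), np.float64(0.6046584228875346)]
w1 mid n [-0.678  0.735] x@y=.045,.050: [np.float64(0.5982957375576118), np.float64(0.6037114205603062)]
tips z.075 outer corners [array([0.58204568, 0.03265104, 0.075     ]), array([0.58577804, 0.03322834, 0.075     ]), array([0.61729295, 0.03228832, 0.075     ]), array([0.6210513 , 0.03117058, 0.075     ]), array([0.59040865, 0.02214619, 0.075     ]), array([0.61105765, 0.02173007, 0.075     ])]
```

Request:
jog_arm --targets "1 0.0003 0.012 0 0; 1 0.0003 0.012 0 0; 1 0.0003 0.012 0 0; 1 0 0 0 0; 1 0 0 0 0"

```text
time_s: 9.25
ee_pos: [0.6011, -0.0288, 0.0458]
orientation: [0.018, 1.0, -0.013, 0.009]
wrist_force: [2.6, -1.8, -3.1]
gripper_width: 0.0306
```

```bash
python3 - <<'E'
from bench import manip
import numpy as np
from h import *
s=manip.sense(); print(s["time_s"],np.round(s["ee_pos"],4),s["orientation"],s["wrist_force"],s["ft_torque"],s["gripper_width"])
d=manip.snapshot("wrist"); crop(d,150,0,410,210,3,"pics/w9.png");np.savez("w9.npz",**d)
d=manip.snapshot("scene"); crop(d,170,130,340,280,4.5,"pics/s9.png");np.savez("s9.npz",**d)
E
```

```text
9.25 [ 0.6011 -0.0288  0.0458] [ 0.01775212  0.99971814 -0.0126021   0.00947056] [ 2.59547592 -1.7708407  -3.0885337 ] [-0.17771781 -0.12872475  0.23188338] 0.030609488136787738
```

View pics/w9.png

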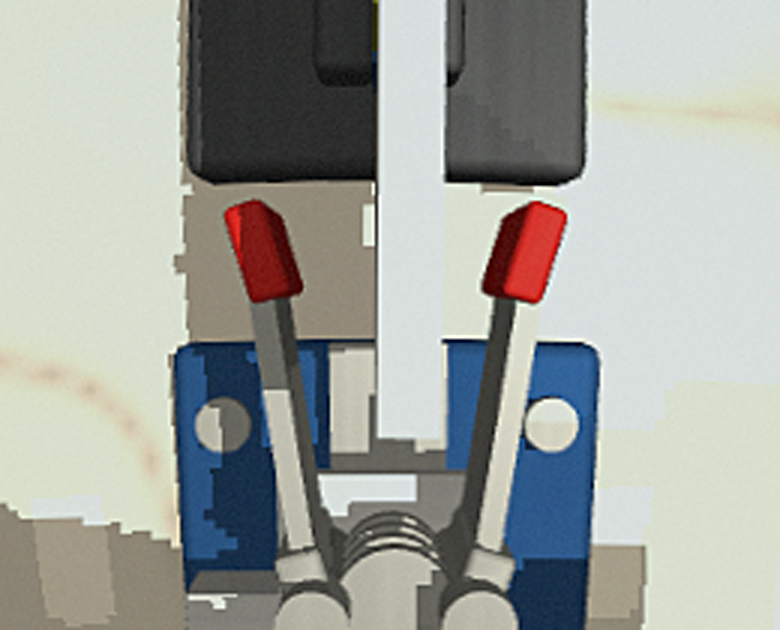

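View pics/s9.png

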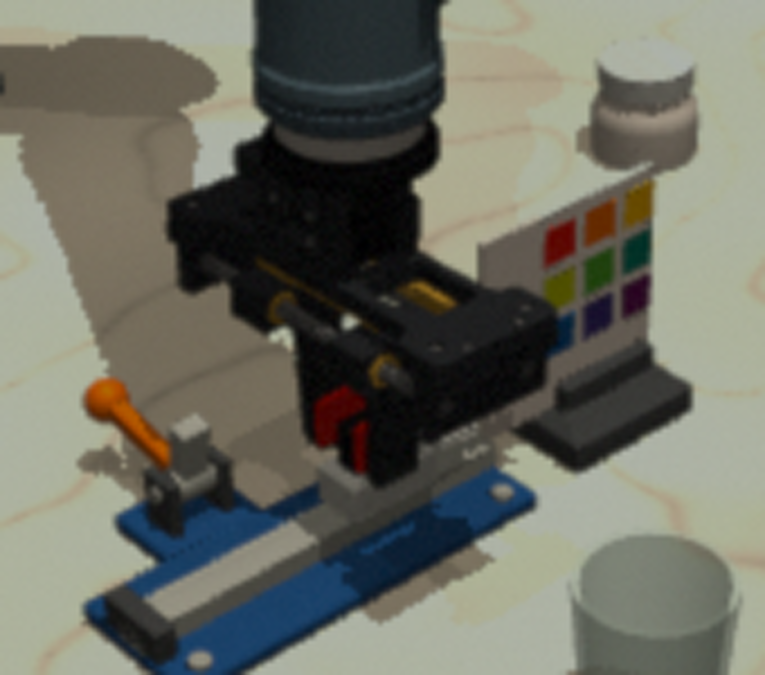

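```bash
python3 - <<'E'
from h import *
w=dict(np.load("w9.npz"))
f=lambda x,y:((x+.5)/3-.5+150,(y+.5)/3-.5)
for z in (.126,.128,.130): print(z,wonz(w,*f(378,437),z),wonz(w,*f(445,437),z))
print([wonz(w,*f(*c),.075) for c in ((228,208),(262,201),(530,201),(565,207),(302,292),(485,292),(283,535),(510,535))])
E
```

```text
0.126 [0.59957414 0.04601604 0.126     ] [0.60393015 0.04590781 0.126     ]
0.128 [0.59957193 0.04632272 0.128     ] [0.60378964 0.04621792 0.128     ]
0.13 [0.59956973 0.0466294  0.13      ] [0.60364913 0.04652804 0.13      ]
[array([0.58319429, 0.06594014, 0.075     ]), array([0.58714398, 0.06650817, 0.075     ]), array([0.617789  , 0.06584747, 0.075     ]), array([0.62188241, 0.06522629, 0.075     ]), array([0.59137525, 0.05558663, 0.075     ]), array([0.61240239, 0.05507716, 0.075     ]), array([0.58782546, 0.02664162, 0.075     ]), array([0.61530311, 0.02584045, 0.075     ])]
```

Request:
jog_arm --targets "1 0.0002 0.008 0 0; 1 0 0 0 0; 1 0 0 0 0; 1 0 0 0 0"

```text
time_s: 9.75
ee_pos: [0.6013, -0.0211, 0.0457]
orientation: [0.018, 1.0, -0.013, 0.009]
wrist_force: [2.0, 1.2, -1.0]
gripper_width: 0.0307
```

```bash
python3 - <<'E'
from bench import manip
import numpy as np
from h import *
s=manip.sense(); print(s["time_s"],np.round(s["ee_pos"],4),s["qd"].round(4) if hasattr(s["qd"],"round") else s["qd"],s["wrist_force"],s["gripper_width"])
d=manip.snapshot("wrist"); crop(d,150,0,410,200,3,"pics/w10.png");np.savez("w10.npz",**d)
d=manip.snapshot("top"); crop(d,150,120,420,300,2.9,"pics/t10.png");np.savez("t10.npz",**d)
d=manip.snapshot("scene"); cv2.imwrite("pics/s10.png",d["image"])
E
```

```text
9.75 [ 0.6013 -0.0211  0.0457] [ 0.0008  0.0009  0.      0.001  -0.0004 -0.0001  0.    ] [ 2.0127881   1.15797505 -0.98810646] 0.030681650562198452
```

View pics/w10.png

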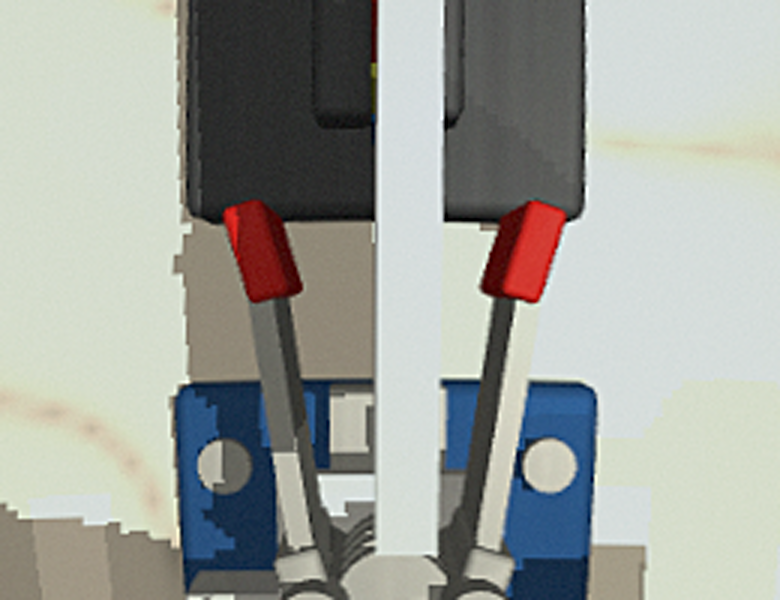

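View pics/t10.png

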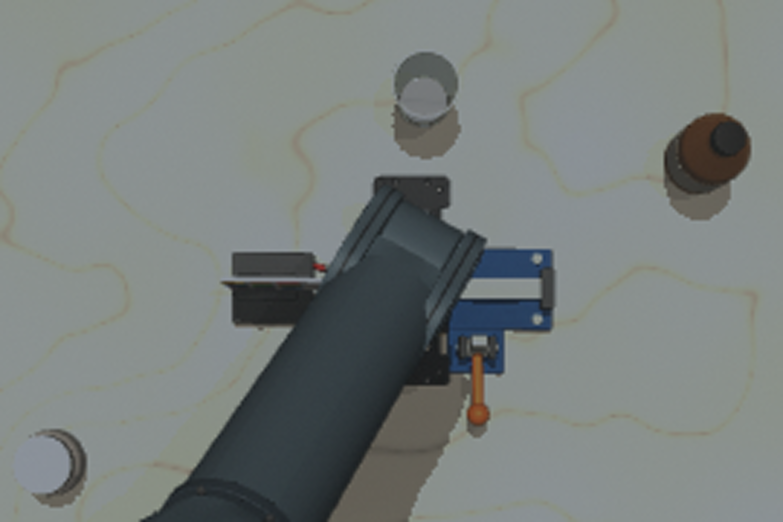

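View pics/s10.png

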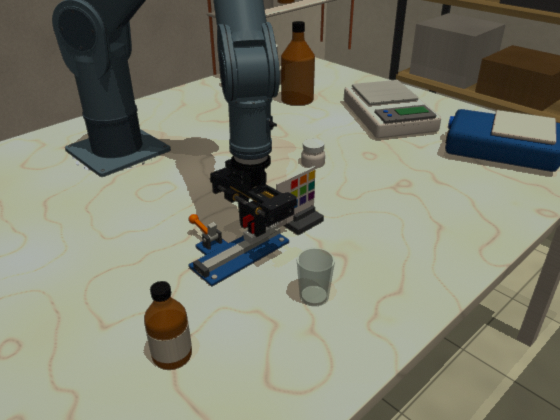

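```bash
python3 - <<'E'
from bench import manip
print(manip.job_done())
s=manip.sense(); print(s["time_s"],s["ee_pos"],s["wrist_force"],s["gripper_width"])
E
```

```text
the job is handed in; nothing more can be done
None
the job is handed in; nothing more can be done
```

The job is done and handed in at about 9.9 s on the robot's clock, with the clip held open over the card's near edge.

- **Lever:** I pushed the cam lever outward and down to its stop. Locating the ball in two views put it at about 1.4 rad.
- **Squeeze and slide:** I squeezed the red handles to their stop, where the opening read 31 mm with both handles parallel. I then slid the clip about 105 mm along the rail and kept holding it with a 30 N grip.
- **Last checks:** By the wrist camera the card's near edge is about 26 mm inside the 50 mm mouth. The card is centred to within about 1 mm and clear of both jaws. The wrist force was under 3 N. The card's foot showed in the same place in the top view as at the start, and the bottle, beaker and jar looked undisturbed.

**Disagreements:**
- The fingers pressed the lever's ball with about 55 N at its end stop, more than I intended. That was fingertip contact, not the gripper's body, and I backed off at once.
- The cameras disagreed by up to about 5 mm. I relied on the wrist view for the final position.
- The top of the card came out at about 128 mm above the bench rather than 110 mm, which fits the card standing on top of the 18 mm foot.

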